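# Hang the catch pail and hold the key machine's run handle

## Task

Hang the yellow catch pail by its handle on the red hook at the front of the key machine and let go of it, so that it hangs free and upright; then press the black run handle of the grey control box down to half-way, where it lies level, and keep it there: the program finishes while still holding the handle level. The handle is a spring-loaded dead-man handle that trips the machine if it is pushed down near its bottom stop, so never press it that far, and leave everything else on the bench where it is.

Things in the scene. Friction and masses are not known exactly. Their poses are not given: they have to be found in the camera images.
- pail: Loose yellow open box pail, 76 (x) x 112 (y) x 55 mm high, about 0.28 kg (varies), with a fixed rigid steel handle: two uprights at y = +-57 mm and a straight 10 mm square bar along y, its underside 115 mm, its top 125 mm up. Free window between rim and bar: 108 mm wide, 60 mm high. A black grip tab stands on the bar's middle. Origin: centre of underside, z up. Same when turned half a turn.
- pail_grip (a point): Point inside the pail's black grip tab, 152 mm above the pail's underside; axes as the pail's. The tab is 14 mm thick (x), 32 mm wide (y) and runs from 125 mm (top of the bar) to 173 mm above the underside. Pinch it here from above across its thickness.
- pail_bar (a point): Middle of the underside of the pail's handle bar (115 mm above the pail's underside), the place that rests on the hook; axes as the pail's.
- machine: Fixed grey key cutting machine, about 300 deep x 400 wide x 280 mm high, at the robot's right. Origin: on the bench at the middle of its front's lower edge; local x points into the machine (front looks along -x), z up. A red hook sticks out of the front's middle. Below it a small steel chute lip reaches 46 mm out, 110 to 140 mm above the bench.
- hook_seat (a point): Point on top of the red hook's level rod (10 mm thick) where the pail's bar should rest, across the rod: 130 mm out from the front, 170 mm above the bench. Axes as the machine's: -x points out along the rod to the upturned tip, which begins 25 mm and ends 43 mm farther out and rises 14 mm above the rod. The bar must come in from beyond the tip, above it, then be lowered.
- run_box: Fixed grey control box of the dead-man handle, about 90 x 70 mm and 87 mm high on a steel base plate 130 x 110 mm. Origin: on the bench straight below the handle's hinge; local -x is the direction in which the handle sticks out (the box lies on the +x side); z up.
- handle_hinge (a point): On the handle's hinge axis (the axis runs along local y), 100 mm above the bench; axes as the box's.
- handle_press (a point): Where to press: middle of the top face of the black handle grip, 105 mm out from the hinge; moves with the handle. The grip is 85 mm long (50 to 135 mm from the hinge), 32 mm wide, 16 mm thick, its middle plane passing through the hinge. Pressed to half-way (level), this point is 108 mm above the bench.
- run_handle (a joint): Angle of the handle in rad: 0 released (it rises 0.30 rad above level towards its free end), 0.30 half-way (level), 0.60 at the bottom stop; trips at 0.50. A spring pushes it back up: straight down at the pressing point it takes about 5 N to start, 10 N at half-way, 17 N at the stop.
- padlock: Bystander, leave alone: small brass padlock lying flat, 24 mm high, about 80 x 50 mm over its shackle. Origin: centre of its underside.
- driver: Bystander, leave alone: screwdriver with red handle, 160 mm long, lying down. Origin: on the bench under it.
- tub: Bystander, leave alone: clear low tub 100 x 130 x 45 mm with steel bits. Origin: centre of its underside.
- oil: Bystander, leave alone: blue oil bottle, 48 mm diameter, 130 mm high. Origin: centre of its underside.
- carton: Bystander, leave alone: cardboard carton 90 x 130 x 60 mm. Origin: centre of its underside.
There are look-alikes about, which are no part of the job. Leave any orange, pink or purple look-alike of the pail alone.

How it is judged:
On the way, in this order (a step that is already met when the one before it is completed fails the run):
1. the pail hangs free by its handle bar on the machine's hook, let go (distance between pail_bar and hook_seat below 0.05 m and height (world z) of pail above 0.03 m and angle between pail's own z axis and vertical below 0.3 rad and contact force between pail and machine above 0.8 N and contact force between each of the fingers, the arm and pail below 0.1 N and linear speed of pail below 0.06 m/s), for 0.3 s.
2. the robot holds the run handle at half-way (value of joint run_handle between 0.21 and 0.39 rad and contact force between any of the fingers, the arm and run_box above 2 N), for 1 s.
At the end, for the whole second after the job is handed in: The pail hangs at rest by its handle bar on the hook (bar middle within 50 mm of the hook seat, tilt below 0.3 rad, underside more than 30 mm above the bench, not touched by the robot) while the robot still presses the run handle with more than 2 N and holds it at half-way, 0.21 to 0.39 rad (all of step 1 and all of step 2); the arm keeps its last pose, push and grip.
It fails at once if the run handle is pressed down so far that it trips (above 0.50 rad) (value of joint run_handle above 0.5 rad).
It fails at once if a bystander on the bench is moved more than 30 mm (distance of any of padlock, driver, tub, oil, carton from where it was at the start of the episode above 0.03 m).
It also fails if it takes over 54 s, if anything falls off the work surface, if the arm or the gripper's body presses on something with over 40 N, if the wrist force passes 120 N, or if a joint passes its speed limit or range.

## Robot

A 6-joint arm with a two-finger parallel gripper is mounted at the origin on the work surface. World frame = base frame: x ahead of the robot, y to its left, z up, the work surface at z = 0. Lengths are in m, angles in rad, forces in N, time in s.
With the tool pointing down it reaches from about 0.35 to 0.975 m from the base axis. Payload 4.9 kg.
Tool frame: the origin (TCP) lies at the very end of the fingers, on their centre line; the grasp point (between the pads) lies 19 mm behind it (grasp_offset is the distance from the TCP to the grasp point, in m); x points along the fingers, y is the direction in which the jaws open and shut, and the axes are right-handed (so a half turn about x gives the same grasp; the last joint's range is limited). The gripper opens to 85 mm and grips with 20 to 120 N. Pads are 22 mm wide; open, the fingers measure 114 mm over their backs; the gripper's body (76 mm by 85 mm) begins 54 mm behind the grasp point. The pads swing forward as they close: fully open they stand 13 mm farther back than shut.
Start: joints at [-1.436, 0.053, 1.613, -0, 1.476, -0.119], TCP at [0.157, -0.605, 0.193] pointing down, gripper open.
Joint ranges: [-3.01, 3.01], [-1.01, 2.22], [0.06, 2.58], [-1.02, 4.17], [0.09, 2.62], [-3.14, 3.14]. Speed limits (rad/s): [2.57, 2.57, 3.14, 3.14, 3.14, 3.14].

## Interface

Orientations are given as a rotation vector (axis times angle).
In Python, from station import get_obs, get_image, camera_model, finish_job, grasp_offset gives the robot as it stands.
- The arm moves only by the shell command python3 -m crank 'ROWS' [OPENING] [FORCE]. ROWS is JSON, a list that holds one entry, the list of rows, each a list of 4 numbers: the shift along the world's x, y, z in m, then the turn about the world's z in degrees. In form: [[[dx, dy, dz, turn], ...]]. A call has 1 to 5 rows; each row is the pose to reach, as a shift and turn from the pose commanded when the call began; what a row does not reach only later rows make up. A row lasts 1/12 s, in which the tool goes at most 41.7 mm and 7.16 degrees, less where a joint would pass 70% of its speed; a pose out of reach is approached as far as the arm can. A call with a gripper value outside its range is refused whole. OPENING is the opening, from 0 (shut) to 1 (fully open), set as the call begins (- or left out, the last holds). The fingers move at their own pace and stop on an object; FORCE is the grip in N (left out, the last holds). Time passes only in rows, so rows that repeat a pose let the fingers close. It gives the time, the measured TCP pose, the force and the opening at its end, in the units of the state.
- get_obs(): the state, without advancing time (a new reading comes with each control period).
- get_image(name): name is "side" or "top" or "wrist"; returns (picture, depth): 400x640x3 uint8, red, green, blue; 400x640 float32, m along the optical axis (not along the pixel's ray), 0 where there is no reading.
- camera_model(name): a dict with "fx", "fy", "cx", "cy" (pixels), "xyz" and "attitude" of the camera in the world. Camera axes: x right, y down, z forward; pixel columns grow to the right and rows downward; lengths in m; the calibration is good to about 2 mm. A picture is of the moment at which its call begins: read the wrist's pose just before it. camera_model takes no time and is no camera call; for the wrist camera it gives the pose at the moment of the call.
- finish_job(): hands the job in, once; it reports no verdict.
The state is a dict: "t": time; "q": joint angles; "dq": joint speeds; "effort": joint torques, N m; "tool_pos": TCP position; "tool_rot": TCP orientation; "contact_force": force on the tool from outside, world axes, zero at the start; "wrist_torque": the same for the moment, N m; "opening": finger opening in m.
Only numpy, scipy, OpenCV 4.12 (cv2) and the standard library are available. Lean on these libraries where they do the work, as an engineer would, in place of code of your own. Each camera call takes 0.05 s, during which the arm holds its last target.

## Working session

There is one attempt and no reset: what is moved stays moved. The work goes in short steps, Python scripts to look and compute and a shell command to move; the robot and the scene stay as the last step left them, time stands still between calls to the robot, and variables do not carry over. Pictures are saved under pics/ and viewed, and the job is handed in when it is done.

```bash
ls; mkdir -p pics; python3 - <<'E'
from station import *
import cv2,numpy as np
print(get_obs()); print(grasp_offset)
for n in ("side","top","wrist"):
    im,d=get_image(n); cv2.imwrite(f"pics/{n}0.png",im[:,:,::-1]); np.savez(f"pics/{n}0.npz",im=im,d=d)
    print(n,camera_model(n))
E
```

```text
pics
{'t': 0.0, 'q': array([-1.43600947e+00,  5.33774078e-02,  1.61432619e+00,  1.37834960e-05,
        1.47599030e+00, -1.19011052e-01]), 'dq': array([ 9.92412182e-04, -1.07265494e-05,  2.88328127e-03, -1.68440929e-03,
       -8.54714036e-04,  1.64755079e-03]), 'effort': array([-7.16305440e-04, -3.93680513e+01, -3.70177710e+01, -9.53268705e-05,
        7.02261736e-03,  1.01017059e-05]), 'tool_pos': array([ 0.15682749, -0.60426578,  0.19123114]), 'tool_rot': array([ 2.08714856,  0.2684975 , -2.08715456]), 'contact_force': array([ 0.10142952, -0.45421527, -0.45403455]), 'wrist_torque': array([-0.00766097, -0.00328446,  0.03630163]), 'opening': 0.08562965804293991}
0.0187
side {'fx': 445.7816978227374, 'fy': 445.7816978227374, 'cx': 317.31531536634066, 'cy': 201.91237010955467, 'xyz': array([0.30064394, 0.70063684, 0.98706848]), 'attitude': array([-0.34241796,  2.83605901, -1.0859308 ])}
top {'fx': 404.6556955422749, 'fy': 404.6556955422749, 'cx': 326.4711916412317, 'cy': 198.10398840652252, 'xyz': array([ 0.37963747, -0.09322257,  1.26823246]), 'attitude': array([-2.14104193,  2.15889123, -0.11117055])}
wrist {'fx': 286.0153663053039, 'fy': 286.0153663053039, 'cx': 319.5564467037782, 'cy': 198.5880763883106, 'xyz': array([ 0.22712622, -0.58634461,  0.37379648]), 'attitude': array([ 2.29868969, -1.77765949, -0.25840013])}
```

View pics/top0.png

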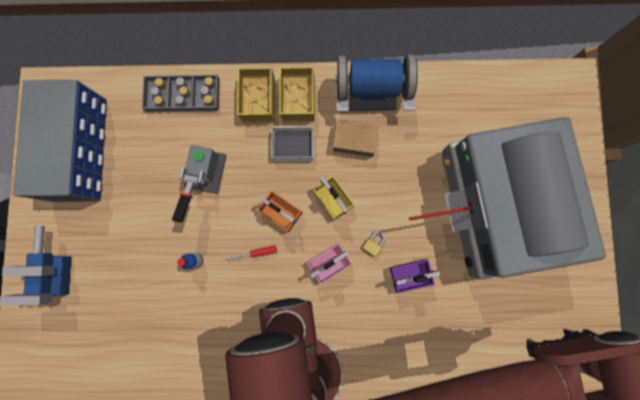

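View pics/side0.png

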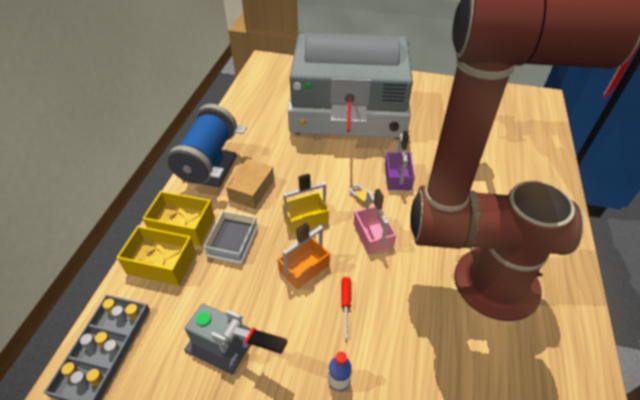

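View pics/wrist0.png

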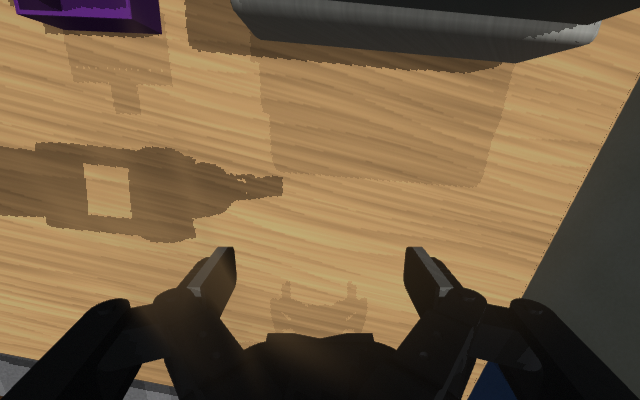

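Candidates in the top view are yellow (333,198), orange (281,211), pink (328,264) and purple (412,276), plus two yellow bins without handles at (255,95) and (297,95). Only the one at (333,198), which is (305,208) in the side view, is yellow with a handle and tab. I'll enlarge crops to confirm, and measure.

```bash
cat > h.py <<'E'
import numpy as np,cv2
from station import *
from scipy.spatial.transform import Rotation as R
def cloud(n,d,cm=None):
    cm=cm or camera_model(n)
    v,u=np.mgrid[0:d.shape[0],0:d.shape[1]]
    p=np.dstack([(u-cm['cx'])/cm['fx']*d,(v-cm['cy'])/cm['fy']*d,d])
    return p@R.from_rotvec(cm['attitude']).as_matrix().T+cm['xyz']
def ray(n,u,v,z,cm=None):
    cm=cm or camera_model(n)
    r=R.from_rotvec(cm['attitude']).as_matrix()@[(u-cm['cx'])/cm['fx'],(v-cm['cy'])/cm['fy'],1]
    return cm['xyz']+r*(z-cm['xyz'][2])/r[2]
E
python3 - <<'E'
from h import *
f=np.load('pics/top0.npz');im,d=f['im'],f['d'];P=cloud('top',d)
g=np.load('pics/side0.npz');ims,ds=g['im'],g['d'];Q=cloud('side',ds)
a=cv2.resize(im[165:235,295:385],None,fx=4.4,fy=4.4,interpolation=2)
b=cv2.resize(ims[165:235,260:350],None,fx=4.4,fy=4.4,interpolation=2)
cc=cv2.resize(im[170:250,400:490],None,fx=4.4,fy=3.85,interpolation=2)
dd=cv2.resize(im[140:225,165:255],None,fx=4.4,fy=3.62,interpolation=2)
cv2.imwrite('pics/crop0.png',np.vstack([np.hstack([a,b]),np.hstack([cc[:308],np.zeros((308,0,3),np.uint8),dd[:308]])])[:600,:,::-1])
def yel(im):
    h=cv2.cvtColor(im,cv2.COLOR_RGB2HSV);return (h[...,0]>22)&(h[...,0]<33)&(h[...,1]>150)&(h[...,2]>80)
for nm,I,C,box in(('top',im,P,(300,380,165,235)),('side',ims,Q,(265,345,165,235))):
    u0,u1,v0,v1=box
    sub=C[v0:v1,u0:u1].reshape(-1,3);c=I[v0:v1,u0:u1].reshape(-1,3).astype(int)
    x=sub[(sub[:,2]>.135)&(sub[:,2]<.19)];print(nm,'tab',len(x),x.mean(0),x.min(0),x.max(0))
    x=sub[(sub[:,2]>.10)&(sub[:,2]<.135)]
    if len(x)>3:
        m=x.mean(0);w,V=np.linalg.eigh(np.cov(x[:,:2].T));print('bar',len(x),m,np.sqrt(w),np.degrees(np.arctan2(V[1,1],V[0,1])))
    m=yel(I)[v0:v1,u0:u1].ravel()&(sub[:,2]>.04);x=sub[m&(sub[:,2]<.065)]
    print('rim',len(x),cv2.minAreaRect((x[:,:2]*1000).astype(np.float32)))
def red(I):
    h=cv2.cvtColor(I,cv2.COLOR_RGB2HSV);return ((h[...,0]<6)|(h[...,0]>174))&(h[...,1]>150)&(h[...,2]>80)
for nm,I,C,box in(('top',im,P,(400,475,195,230)),('side',ims,Q,(335,365,90,135))):
    u0,u1,v0,v1=box;m=red(I)[v0:v1,u0:u1].ravel();x=C[v0:v1,u0:u1].reshape(-1,3)[m]
    o=np.argsort(x[:,1]);print(nm,'hook',len(x));print(x[o][::max(1,len(x)//12)].round(3))
E
```

```text
top tab 71 [ 0.52872057 -0.09219224  0.16888002] [ 0.51497918 -0.10522964  0.13717104] [ 0.54410892 -0.08037889  0.17611469]
bar 118 [ 0.52908476 -0.09269575  0.12444363] [0.00327311 0.04098596] -144.72399918108505
rim 15 ((523.5555419921875, -73.2839126586914), (113.24819946289062, 51.7283935546875), 18.959537506103516)
side tab 298 [ 0.50936452 -0.01198953  0.161862  ] [ 0.47626854 -0.1014168   0.13509915] [0.54456713 0.0890873  0.1763234 ]
bar 317 [ 0.51265449 -0.05734482  0.12206344] [0.03319998 0.06182118] 113.90801238848255
rim 309 ((529.548828125, -90.42366027832031), (112.40994262695312, 79.14558410644531), 33.80197525024414)
top hook 143
[[ 0.486 -0.463  0.169]
 [ 0.483 -0.445  0.172]
 [ 0.478 -0.433  0.167]
 [ 0.476 -0.42   0.165]
 [ 0.473 -0.406  0.168]
 [ 0.476 -0.396  0.164]
 [ 0.468 -0.384  0.168]
 [ 0.468 -0.375  0.17 ]
 [ 0.465 -0.365  0.169]
 [ 0.465 -0.354  0.168]
 [ 0.46  -0.343  0.167]
 [ 0.46  -0.334  0.171]
 [ 0.457 -0.318  0.17 ]]
side hook 80
[[ 0.483 -0.458  0.17 ]
 [ 0.484 -0.449  0.168]
 [ 0.475 -0.437  0.17 ]
 [ 0.476 -0.424  0.172]
 [ 0.474 -0.415  0.171]
 [ 0.472 -0.406  0.171]
 [ 0.469 -0.388  0.173]
 [ 0.466 -0.372  0.171]
 [ 0.466 -0.359  0.169]
 [ 0.463 -0.343  0.17 ]
 [ 0.458 -0.335  0.167]
 [ 0.459 -0.322  0.172]
 [ 0.46  -0.313  0.172]
 [ 0.451 -0.293  0.182]]
```

View pics/crop0.png

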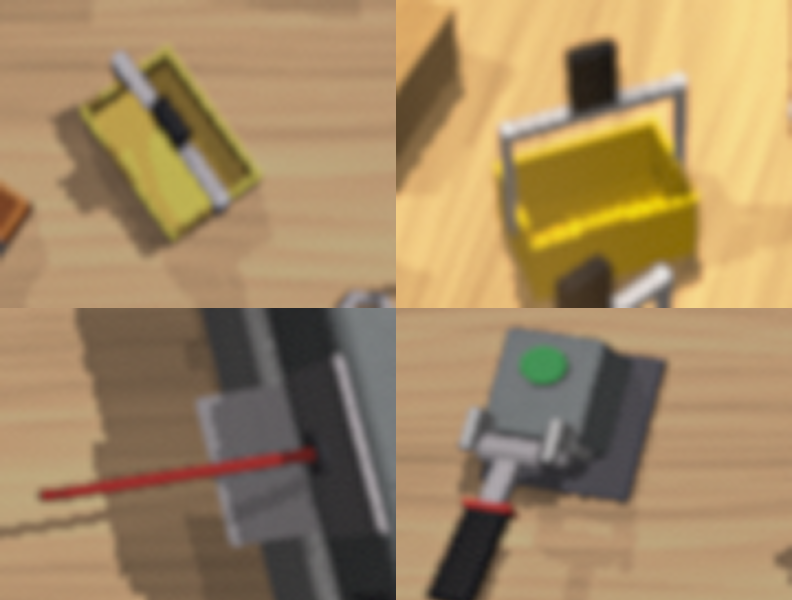

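The enlarged crop confirms it: a yellow open box with a steel bar and black tab. Next I'll measure the hook tip, the handle box and the tool yaw.

```bash
python3 - <<'E'
from h import *
f=np.load('pics/top0.npz');im,d=f['im'],f['d'];P=cloud('top',d)
g=np.load('pics/side0.npz');ims,ds=g['im'],g['d'];Q=cloud('side',ds)
def red(I):
    h=cv2.cvtColor(I,cv2.COLOR_RGB2HSV);return ((h[...,0]<6)|(h[...,0]>174))&(h[...,1]>150)&(h[...,2]>80)
X=[]
for nm,I,C,box in(('top',im,P,(400,475,195,230)),('side',ims,Q,(335,365,90,135))):
    u0,u1,v0,v1=box;m=red(I)[v0:v1,u0:u1].ravel();x=C[v0:v1,u0:u1].reshape(-1,3)[m];x=x[(x[:,2]>.15)&(x[:,2]<.2)]
    vx,vy,x0,y0=cv2.fitLine(x[:,:2].astype(np.float32),cv2.DIST_HUBER,0,.01,.01).ravel()
    if vy<0:vx,vy=-vx,-vy
    dr=np.array([vx,vy]);s=(x[:,:2]-[x0,y0])@dr
    print(nm,'dir',dr,np.degrees(np.arctan2(vy,vx)),'end',[x0,y0]+dr*s.max(),'begin',[x0,y0]+dr*s.min(),'len',np.ptp(s),'at end-43',[x0,y0]+dr*(s.max()-.043))
    print(np.c_[s,x[:,2]][np.argsort(-s)][:16].round(3).tolist())
# machine front face: side cam points 0.03<z<.1 near
for nm,C in(('top',P),('side',Q)):
    x=C.reshape(-1,3);x=x[(x[:,2]>.02)&(x[:,2]<.105)&(x[:,1]<-.40)&(x[:,1]>-.56)&(x[:,0]>.38)&(x[:,0]<.68)]
    print(nm,len(x));
    if len(x)>50:
        vx,vy,x0,y0=cv2.fitLine(x[:,:2].astype(np.float32),cv2.DIST_HUBER,0,.01,.01).ravel();print(vx,vy,x0,y0,np.degrees(np.arctan2(vy,vx)))
# handle
blk=lambda I:I.max(2)<60
for nm,I,C,box in(('top',im,P,(160,210,185,225)),('side',ims,Q,(240,295,320,360))):
    u0,u1,v0,v1=box;x=C[v0:v1,u0:u1].reshape(-1,3);m=blk(I)[v0:v1,u0:u1].ravel()&(x[:,2]>.10)&(x[:,2]<.18);x=x[m]
    print(nm,'grip',len(x),x.mean(0),cv2.minAreaRect((x[:,:2]*1000).astype(np.float32)))
    vx,vy,x0,y0=cv2.fitLine(x[:,:2].astype(np.float32),cv2.DIST_HUBER,0,.01,.01).ravel();print(vx,vy,x0,y0,np.degrees(np.arctan2(vy,vx)))
    s=(x[:,:2]-[x0,y0])@[vx,vy];pf=np.polyfit(s,x[:,2],1);print('range',s.min(),s.max(),'slope',pf, 'ends',[x0+vx*s.min(),y0+vy*s.min()],[x0+vx*s.max(),y0+vy*s.max()])
    # box top (z ~.087) 
for nm,C in(('top',P),('side',Q)):
    x=C.reshape(-1,3);x=x[(abs(x[:,2]-.087)<.004)&(x[:,0]>.45)&(x[:,0]<.75)&(x[:,1]>.2)&(x[:,1]<.42)]
    print(nm,'boxtop',len(x),cv2.minAreaRect((x[:,:2]*1000).astype(np.float32)))
M=R.from_rotvec(get_obs()['tool_rot']).as_matrix();print(M.round(3),np.degrees(np.arctan2(M[1,1],M[0,1])))
E
```

```text
top dir [-0.17268594  0.98497695] 99.944016 end [ 0.45573465 -0.29677564] begin [ 0.48483886 -0.46278211] len 0.16853843182363437 at end-43 [ 0.46316014 -0.33912965]
[[0.085, 0.184], [0.083, 0.187], [0.079, 0.179], [0.077, 0.179], [0.072, 0.17], [0.072, 0.173], [0.069, 0.17], [0.069, 0.169], [0.067, 0.17], [0.066, 0.168], [0.064, 0.17], [0.063, 0.17], [0.06, 0.167], [0.059, 0.173], [0.057, 0.169], [0.056, 0.17]]
side dir [-0.16908768  0.985601  ] 99.73477 end [ 0.45351615 -0.29096073] begin [ 0.48217274 -0.45799813] len 0.16947770571873225 at end-43 [ 0.46078692 -0.33334158]
[[0.088, 0.18], [0.087, 0.182], [0.086, 0.185], [0.084, 0.18], [0.084, 0.183], [0.083, 0.179], [0.082, 0.182], [0.065, 0.172], [0.064, 0.172], [0.063, 0.174], [0.062, 0.169], [0.061, 0.172], [0.057, 0.169], [0.056, 0.172], [0.053, 0.17], [0.053, 0.17]]
top 536
0.9851981 0.17141984 0.54989505 -0.45140806 9.870381
side 1564
0.98491794 0.17302197 0.535799 -0.45351976 9.96357
top grip 247 [0.49205258 0.33864803 0.1358765 ] ((492.85009765625, 339.83782958984375), (28.65163803100586, 72.58187103271484), 79.648994445800
[... 313 characters left out ...]
.13605776] ((492.0326232910156, 345.72149658203125), (26.539352416992188, 74.56980895996094), 78.67581176757812)
0.976314 -0.2163585 0.4921307 0.34718028 -12.495238
range -0.037215322334785444 0.03730755577859404 slope [-0.30229609  0.13605776] ends [np.float64(0.4557968562570625), np.float64(0.35523212834236695)] [np.float64(0.5285545860932138), np.float64(0.3391084703865816)]
top boxtop 518 ((629.9755859375, 313.2208251953125), (71.96012115478516, 108.8556137084961), 77.67781066894531)
side boxtop 896 ((628.773681640625, 316.4216003417969), (70.16691589355469, 109.73026275634766), 78.50599670410156)
[[-0.     0.251 -0.968]
 [ 0.002 -0.968 -0.251]
 [-1.    -0.002 -0.   ]] -75.45900188311302
```

Pail: centre (0.529,-0.092), bar at 35.3°. Hook seat: (0.462,-0.3345), bar there at 9.9°. Jaw turn needed: about +21°. I'll rise first, then travel.

```bash
python3 -m crank '[[[0,0.01,0.04,4],[0.01,0.03,0.075,8],[0.025,0.06,0.09,12],[0.045,0.095,0.1,16],[0.07,0.125,0.1,20.8]]]' 1
python3 -m crank '[[[0.023,0.033,0,0],[0.046,0.066,0,0],[0.07,0.1,0,0],[0.093,0.133,0,0],[0.117,0.166,0,0]]]'
python3 -m crank '[[[0.023,0.033,0,0],[0.046,0.066,0,0],[0.07,0.1,0,0],[0.093,0.133,0,0],[0.117,0.16,0,0]]]'
python3 -m crank '[[[0.023,0.02,0,0],[0.046,0.04,0,0],[0.06,0.055,0,0],[0.068,0.06,0,0],[0.068,0.06,0,0]]]'
```

```text
t: 0.57
tool_pos: [0.2271, -0.4798, 0.2961]
tool_rot: [1.866, 0.591, -1.866]
contact_force: [1.0, -0.8, 1.0]
opening: 0.0852
t: 0.98
tool_pos: [0.3444, -0.3121, 0.2923]
tool_rot: [1.869, 0.595, -1.869]
contact_force: [0.9, -0.1, 0.5]
opening: 0.0855
t: 1.4
tool_pos: [0.4615, -0.1514, 0.2925]
tool_rot: [1.868, 0.596, -1.868]
contact_force: [1.2, -1.1, -0.0]
opening: 0.0854
t: 1.82
tool_pos: [0.5296, -0.093, 0.2918]
tool_rot: [1.866, 0.598, -1.868]
contact_force: [-0.6, 0.6, -0.2]
opening: 0.0854
```

```bash
python3 - <<'E'
from h import *
o=get_obs();M=R.from_rotvec(o['tool_rot']).as_matrix();print(o['tool_pos'],np.degrees(np.arctan2(M[1,1],M[0,1])))
cm=camera_model('wrist');im,d=get_image('wrist');C=cloud('wrist',d,cm)
x=C.reshape(-1,3);k=(abs(x[:,0]-.53)<.09)&(abs(x[:,1]+.092)<.09)
t=x[k&(x[:,2]>.13)&(x[:,2]<.176)];t2=t[t[:,2]>.168];b=x[k&(x[:,2]>.115)&(x[:,2]<.13)]
print(len(t2),t2.mean(0),cv2.minAreaRect((t2[:,:2]*1000).astype(np.float32)))
print(len(b),b.mean(0),cv2.minAreaRect((b[:,:2]*1000).astype(np.float32)))
cv2.imwrite('pics/w1.png',im[:,:,::-1])
E
```

```text
[ 0.52957469 -0.09297865  0.29182839] -54.52238351273302
372 [ 0.53117675 -0.08971175  0.17310903] ((530.3570556640625, -90.17428588867188), (32.13099670410156, 13.164045333862305), 35.444278717041016)
489 [ 0.53616323 -0.08647999  0.12570327] ((530.52001953125, -90.75674438476562), (119.57133483886719, 13.315451622009277), 36.195411682128906)
```

View pics/w1.png

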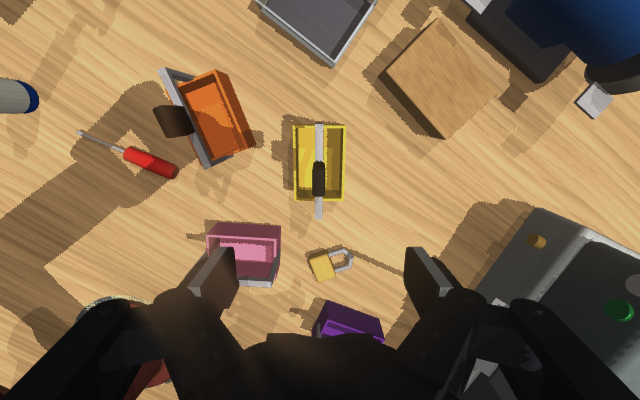

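The picture shows the yellow pail with its tab at (319,180), aligned with the jaws. Small correction, descend and pinch.

```bash
python3 -m crank '[[[0.001,0.002,-0.04,0.5],[0.001,0.002,-0.08,0.5],[0.001,0.002,-0.115,0.5],[0.001,0.002,-0.14,0.5],[0.001,0.002,-0.155,0.5]]]' 1
python3 -m crank '[[[0,0,0,0],[0,0,0,0],[0,0,0,0],[0,0,0,0],[0,0,0,0]]]' 0 50
python3 -m crank '[[[0,0,0,0],[0,0,0,0],[0,0,0,0],[0,0,0,0],[0,0,0,0]]]'
python3 -m crank '[[[0,0,0.01,0],[0,0,0.03,0],[0,0,0.06,0],[0,0,0.085,0],[0,0,0.095,0]]]'
```

```text
t: 2.28
tool_pos: [0.5267, -0.0927, 0.1332]
tool_rot: [1.86, 0.604, -1.871]
contact_force: [-1.1, 0.9, -0.6]
opening: 0.0854
t: 2.7
tool_pos: [0.5311, -0.0926, 0.1397]
tool_rot: [1.865, 0.6, -1.86]
contact_force: [-0.5, -1.0, 1.0]
opening: 0.0258
t: 3.12
tool_pos: [0.5299, -0.0919, 0.1375]
tool_rot: [1.863, 0.603, -1.863]
contact_force: [-0.6, -0.9, 0.2]
opening: 0.0001
t: 3.53
tool_pos: [0.5318, -0.0925, 0.2379]
tool_rot: [1.867, 0.598, -1.856]
contact_force: [1.0, -0.8, 0.1]
opening: -0.0001
```

The fingers closed completely, so nothing was grasped. I'll look.

```bash
python3 - <<'E'
from h import *
print(get_obs()['tool_pos'])
cm=camera_model('wrist');im,d=get_image('wrist');cv2.imwrite('pics/w2.png',im[:,:,::-1])
it,dt=get_image('top');cv2.imwrite('pics/t2.png',cv2.resize(it[150:300,250:450,::-1],None,fx=3,fy=3))
s,dS=get_image('side');cv2.imwrite('pics/s2.png',cv2.resize(s[130:270,220:420,::-1],None,fx=4,fy=4))
np.savez('pics/w2.npz',im=im,d=d,**{k:cm[k] for k in cm})
E
```

```text
[ 0.53181874 -0.09251267  0.23790741]
```

View pics/w2.png

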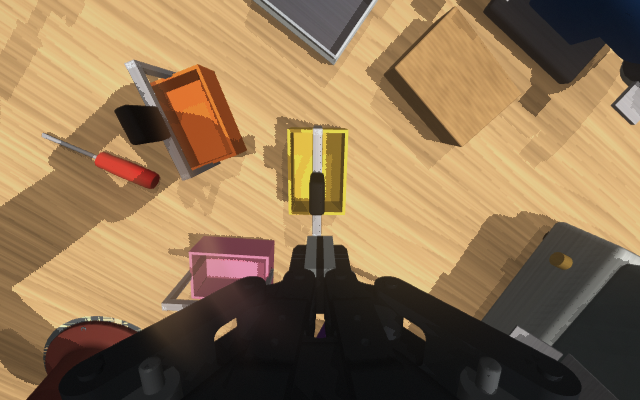

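View pics/s2.png

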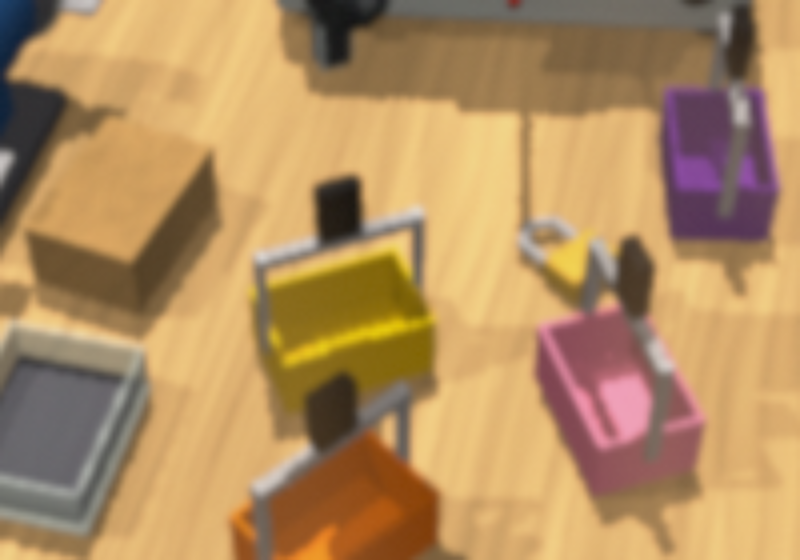

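View pics/t2.png

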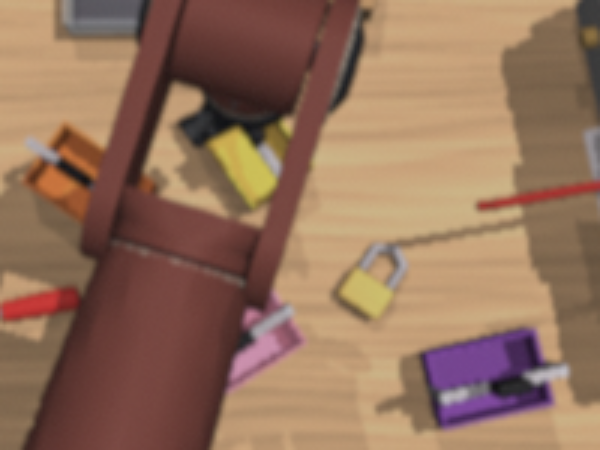

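```bash
python3 - <<'E'
from h import *
f=np.load('pics/w2.npz');im,d=f['im'],f['d'];cm={k:f[k] for k in('fx','fy','cx','cy','xyz','attitude')}
C=cloud('wrist',d,cm)
def proj(cm,p):
    q=R.from_rotvec(cm['attitude']).as_matrix().T@(np.array(p)-cm['xyz']);return q[:2]/q[2]*[cm['fx'],cm['fy']]+[cm['cx'],cm['cy']],q[2]
print(proj(cm,get_obs()['tool_pos']))
for v in range(150,270,8): print(v,d[v,314].round(3),C[v,314].round(3),C[v,325].round(3))
for n in('side','top'):
    c=camera_model(n);p,z=proj(c,get_obs()['tool_pos']);im,d=get_image(n);print(n,p,z,proj(c,[.5305,-.0905,.173]))
    D=cloud(n,d);x=D.reshape(-1,3);u,v=p.astype(int)
    k=x[(x[:,2]>.2)&(x[:,2]<.26)&(abs(x[:,0]-.53)<.1)&(abs(x[:,1]+.09)<.1)];print(len(k),k.min(0) if len(k) else '',k.mean(0))
    cv2.imwrite(f'pics/{n}3.png',cv2.resize(im[100:260,220:440,::-1],None,fx=3.6,fy=3.6))
E
```

```text
(array([317.70628205, 224.22097842]), np.float64(0.20008374026436748))
150 0.293 [ 0.56  -0.066  0.125] [ 0.557 -0.085  0.006]
158 0.293 [ 0.553 -0.071  0.127] [ 0.548 -0.092  0.005]
166 0.298 [ 0.546 -0.076  0.125] [ 0.538 -0.099  0.005]
174 0.285 [ 0.542 -0.079  0.14 ] [ 0.529 -0.106  0.004]
182 0.253 [ 0.542 -0.08   0.173] [ 0.519 -0.113  0.005]
190 0.256 [ 0.536 -0.084  0.173] [ 0.509 -0.121  0.004]
198 0.257 [ 0.53  -0.088  0.173] [ 0.499 -0.128  0.005]
206 0.26 [ 0.524 -0.093  0.173] [ 0.495 -0.13   0.032]
214 0.262 [ 0.517 -0.097  0.173] [ 0.492 -0.132  0.055]
222 0.315 [ 0.496 -0.112  0.125] [ 0.466 -0.152 -0.001]
230 0.317 [ 0.488 -0.117  0.125] [ 0.456 -0.16   0.   ]
238 0.146 [ 0.54  -0.083  0.285] [ 0.543 -0.088  0.285]
246 0.139 [ 0.539 -0.084  0.294] [ 0.543 -0.088  0.294]
254 0.131 [ 0.539 -0.084  0.302] [ 0.542 -0.088  0.302]
262 0.124 [ 0.539 -0.084  0.309] [ 0.542 -0.087  0.31 ]
side [303.41320765 157.69278533] 1.111773714689364 (array([303.72764505, 175.31559003]), np.float64(1.15561425497622))
0  [nan nan nan]
top [333.06877989 189.23153308] 1.0471706424720373 (array([332.63785895, 191.9272738 ]), np.float64(1.1053201691098813))
0  [nan nan nan]<stdin>:11: RuntimeWarning: Mean of empty slice.
  ret = um.true_divide(
```

View pics/side3.png

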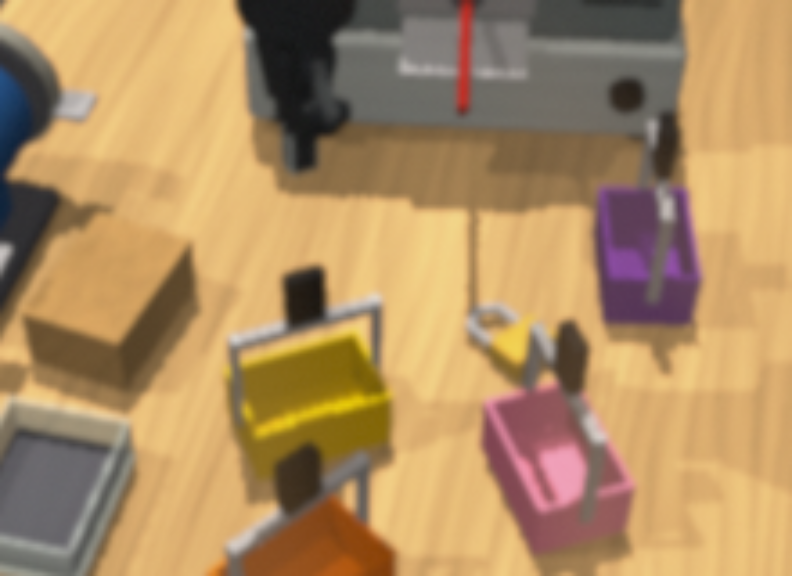

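The fingertips really end about 40 mm above the reported TCP: z≈0.28 by wrist depth, and the side view agrees. I'll measure that offset properly.

```bash
python3 - <<'E'
from h import *
f=np.load('pics/w2.npz');im,d=f['im'],f['d'];cm={k:f[k] for k in('fx','fy','cx','cy','xyz','attitude')}
C=cloud('wrist',d,cm)
x=C[225:300,290:350].reshape(-1,3);x=x[(x[:,2]>.2)];print(np.sort(x[:,2])[:10],x[np.argsort(x[:,2])[:60]].mean(0))
o=get_obs();Rm=R.from_rotvec(o['tool_rot']).as_matrix()
L=(x-o['tool_pos'])@Rm;print('tool frame max x',np.sort(L[:,0])[-10:], L[np.argsort(-L[:,0])[:60]].mean(0))
print('cam in tool',(cm['xyz']-o['tool_pos'])@Rm)
im,d=get_image('side');D=cloud('side',d);k=D[110:150,285:325].reshape(-1,3);k=k[(k[:,1]>-.14)];print(len(k),k[np.argsort(k[:,2])[:8]].round(3))
E
```

```text
[0.2811959  0.28126265 0.28141519 0.28156259 0.28160806 0.28189544
 0.28192134 0.28193226 0.28194671 0.28196913] [ 0.54024071 -0.08509938  0.28311862]
tool frame max x [-0.05151845 -0.05149214 -0.051488   -0.05147449 -0.05146148 -0.05117649
 -0.05113746 -0.05095886 -0.05081915 -0.05075364] [-0.05267513  0.00111637 -0.0128728 ]
cam in tool [-0.19013917  0.0008263  -0.07330339]
674 [[ 0.524 -0.087  0.271]
 [ 0.518 -0.092  0.271]
 [ 0.526 -0.086  0.271]
 [ 0.531 -0.084  0.272]
 [ 0.532 -0.08   0.275]
 [ 0.527 -0.081  0.275]
 [ 0.535 -0.082  0.276]
 [ 0.53  -0.083  0.276]]
```

The reported TCP lies about 42 mm beyond the real fingertip, in both the wrist and side views. I'll allow for that: open, go lower, then check before closing.

```bash
python3 -m crank '[[[0,0,0,0],[0,0,0,0],[0,0,0,0],[0,0,0,0],[0,0,0,0]]]' 1
python3 -m crank '[[[0,0,0,0],[0,0,-0.03,0],[0,0,-0.07,0],[0,0,-0.1,0],[0,0,-0.11,0]]]'
python3 -m crank '[[[0,0,0,0],[0,0,0,0]]]'
python3 - <<'E'
from h import *
o=get_obs();print(o['tool_pos'],o['contact_force'])
im,d=get_image('side');D=cloud('side',d);cv2.imwrite('pics/s4.png',cv2.resize(im[110:250,220:420,::-1],None,fx=4,fy=4))
cm=camera_model('wrist');im,d=get_image('wrist');cv2.imwrite('pics/w4.png',im[:,:,::-1])
C=cloud('wrist',d,cm);x=C.reshape(-1,3);Rm=R.from_rotvec(o['tool_rot']).as_matrix()
L=(x-o['tool_pos'])@Rm;k=(L[:,0]>-.12)&(abs(L[:,1])<.07)&(abs(L[:,1])>.03)&(abs(L[:,2])<.03)&(x[:,2]>.1)
for s in(-1,1):
    q=L[k&(L[:,1]*s>0)];print(np.sort(q[:,0])[-5:],q[np.argsort(-q[:,0])[:30]].mean(0))
E
```

```text
t: 4.25
tool_pos: [0.5298, -0.0919, 0.2322]
tool_rot: [1.863, 0.603, -1.864]
contact_force: [-1.6, 0.7, 0.9]
opening: 0.0607
t: 4.67
tool_pos: [0.5265, -0.0909, 0.1168]
tool_rot: [1.858, 0.608, -1.872]
contact_force: [-0.6, 0.4, -0.7]
opening: 0.0856
t: 4.83
tool_pos: [0.5303, -0.0921, 0.1233]
tool_rot: [1.863, 0.602, -1.863]
contact_force: [0.4, -0.3, 0.4]
opening: 0.0856
[ 0.53034282 -0.09210461  0.12334442] [ 0.39141804 -0.30609166  0.3523591 ]
[-0.05417885 -0.05395403 -0.05393459 -0.05368256 -0.05365102] [-0.05483498 -0.04200006 -0.00149453]
[-0.05423721 -0.05414508 -0.05410336 -0.05405873 -0.05364171] [-0.05496736  0.04347413 -0.00122713]
```

View pics/s4.png

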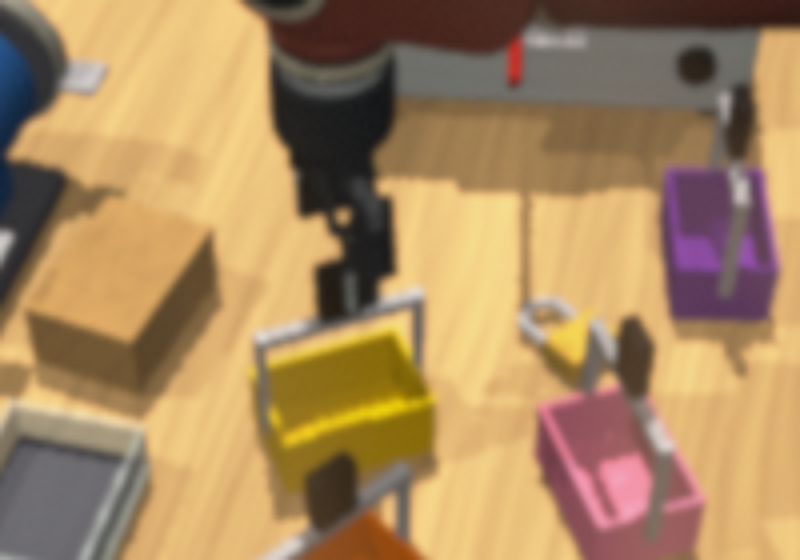

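View pics/w4.png

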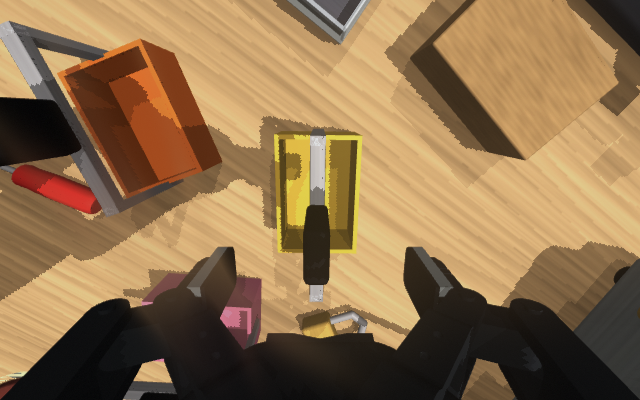

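The open tips sit at 0.177, consistent with 42 mm plus the 13 mm swing. Going down another 29 mm and pinching.

```bash
python3 -m crank '[[[0,0.001,-0.01,0],[0,0.001,-0.02,0],[0,0.001,-0.029,0],[0,0.001,-0.029,0],[0,0.001,-0.029,0]]]' 1
python3 -m crank '[[[0,0,0,0],[0,0,0,0],[0,0,0,0],[0,0,0,0],[0,0,0,0]]]' 0 50
python3 -m crank '[[[0,0,0,0],[0,0,0,0],[0,0,0,0],[0,0,0,0],[0,0,0,0]]]'
```

```text
t: 5.35
tool_pos: [0.529, -0.0907, 0.0922]
tool_rot: [1.862, 0.604, -1.866]
contact_force: [0.7, -0.2, -0.8]
opening: 0.0858
t: 5.77
tool_pos: [0.5301, -0.0911, 0.0939]
tool_rot: [1.864, 0.602, -1.863]
contact_force: [0.6, 0.1, 0.9]
opening: 0.0257
t: 6.18
tool_pos: [0.5302, -0.091, 0.0938]
tool_rot: [1.864, 0.602, -1.863]
contact_force: [0.1, -0.3, 2.7]
opening: 0.0134
```

Gripped, opening 13.4 mm. Lift and check.

```bash
python3 -m crank '[[[0,0,0.01,0],[0,0,0.03,0],[0,0,0.06,0],[0,0,0.09,0],[0,0,0.11,0]]]'
python3 -m crank '[[[0,0,0,0],[0,0,0,0],[0,0,0,-4],[-0.005,-0.01,0,-9],[-0.015,-0.03,0,-13]]]'
python3 - <<'E'
from h import *
o=get_obs();print(o['tool_pos'],o['contact_force'])
cm=camera_model('wrist');im,d=get_image('wrist');cv2.imwrite('pics/w5.png',im[:,:,::-1])
im,d=get_image('side');cv2.imwrite('pics/s5.png',cv2.resize(im[90:230,220:420,::-1],None,fx=4,fy=4))
for n in('top',):
    im,d=get_image(n);D=cloud(n,d).reshape(-1,3);h=cv2.cvtColor(im,cv2.COLOR_RGB2HSV).reshape(-1,3)
    for nm,a,b in(('pink',160,176),('purple',130,150)):
        m=(h[:,0]>a)&(h[:,0]<b)&(h[:,1]>80)&(D[:,2]>.04)&(D[:,2]<.07);x=D[m];print(nm,len(x),cv2.minAreaRect((x[:,:2]*1000).astype(np.float32)))
E
```

```text
t: 6.6
tool_pos: [0.5302, -0.091, 0.206]
tool_rot: [1.864, 0.602, -1.862]
contact_force: [1.1, 0.1, -3.4]
opening: 0.0133
t: 7.02
tool_pos: [0.5135, -0.1191, 0.1997]
tool_rot: [2.0, 0.408, -2.009]
contact_force: [0.0, -0.4, -4.6]
opening: 0.0137
[ 0.51347555 -0.11909358  0.19970167] [ 0.04654824 -0.35317901 -4.64967364]
pink 5 ((324.3858642578125, -128.35328674316406), (1.6023492813110352, 29.643938064575195), 36.04058837890625)
purple 163 ((295.6331787109375, -322.6664123535156), (72.96147155761719, 110.76048278808594), 12.204246520996094)
```

View pics/s5.png

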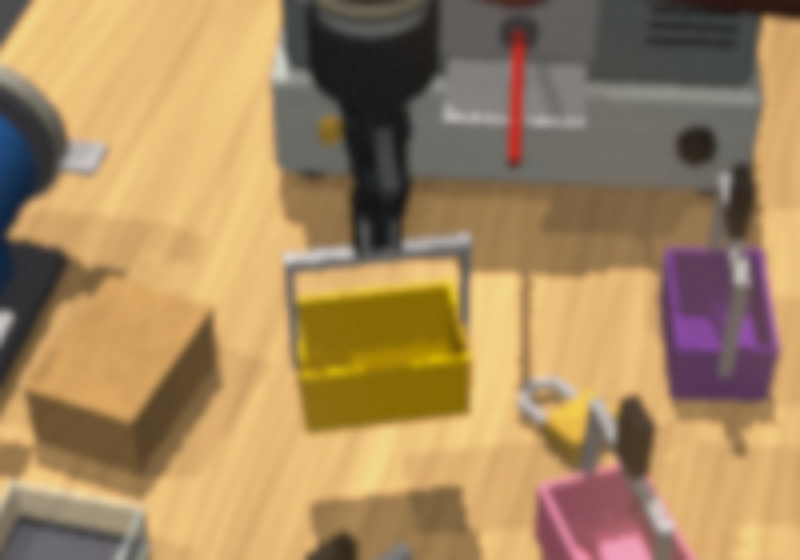

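Lifted and level. Now to the pre-hook pose beyond the tip, with the bar square to the rod.

```bash
python3 -m crank '[[[-0.015,-0.025,0,-3],[-0.03,-0.055,0,-6],[-0.048,-0.085,0,-9],[-0.062,-0.112,0,-12.4],[-0.069,-0.125,0,-12.4]]]'
python3 -m crank '[[[0,0,0,0],[0,0,0,0],[0,0,0,0]]]'
python3 - <<'E'
from h import *
o=get_obs();M=R.from_rotvec(o['tool_rot']).as_matrix();print(o['tool_pos'],o['contact_force'],np.degrees(np.arctan2(M[1,1],M[0,1])))
im,d=get_image('side');D=cloud('side',d);cv2.imwrite('pics/s6.png',cv2.resize(im[50:190,250:450,::-1],None,fx=4,fy=4))
x=D[:,:].reshape(-1,3);x=x[(x[:,2]>.205)&(x[:,2]<.24)&(x[:,0]>.36)&(x[:,0]<.53)&(abs(x[:,1]+.246)<.05)]
c=cv2.fitLine(x[:,:2].astype(np.float32),cv2.DIST_HUBER,0,.01,.01).ravel();print(len(x),x.min(0),x.max(0),np.degrees(np.arctan2(c[1],c[0])),c)
E
```

```text
t: 7.58
tool_pos: [0.4439, -0.2474, 0.2014]
tool_rot: [2.125, 0.193, -2.131]
contact_force: [-1.0, 0.3, -2.7]
opening: 0.0128
t: 7.83
tool_pos: [0.4458, -0.2448, 0.2022]
tool_rot: [2.125, 0.198, -2.128]
contact_force: [0.6, 0.2, -3.8]
opening: 0.0134
[ 0.44584021 -0.24484938  0.20218931] [ 0.64054198  0.19247938 -3.79557775] -79.5017883983214
233 [ 0.38553117 -0.26061213  0.20603651] [ 0.50304319 -0.22620525  0.23968821] 10.231961 [ 0.98409665  0.17763372  0.44339022 -0.24234655]
```

View pics/s6.png

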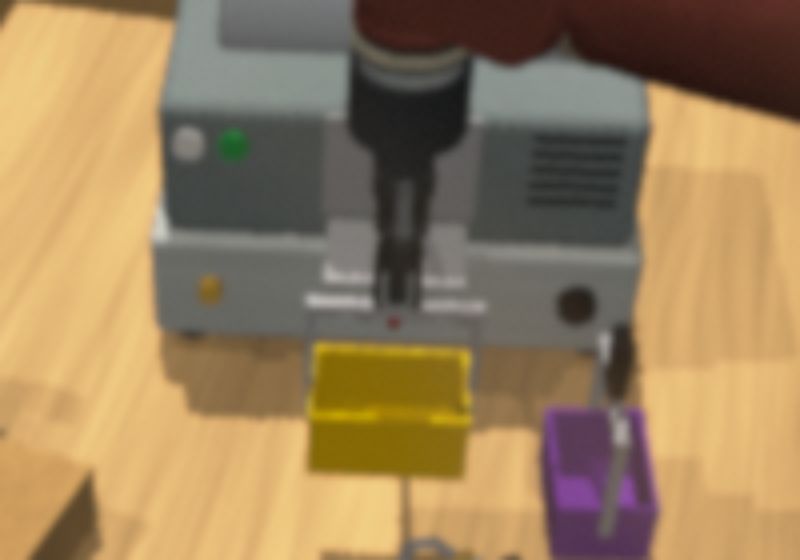

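Bar at 10.2°, with the red tip visible centrally under the bar at crop (393,322). Move in along the rod, then lower.

```bash
python3 -m crank '[[[0.003,-0.018,0,0],[0.009,-0.05,0,0],[0.014,-0.08,0,0],[0.016,-0.09,0,0],[0.016,-0.09,0,0]]]'
python3 -m crank '[[[0,0,0,0],[0,0,0,0],[0,0,-0.01,0],[0,0,-0.025,0],[0,0,-0.04,0]]]'
python3 -m crank '[[[0,0,0,0],[0,0,0,0]]]'
python3 - <<'E'
from h import *
o=get_obs();print(o['tool_pos'],o['contact_force'])
im,d=get_image('side');D=cloud('side',d);cv2.imwrite('pics/s7.png',cv2.resize(im[50:190,250:450,::-1],None,fx=4,fy=4))
im,d=get_image('top');cv2.imwrite('pics/t7.png',cv2.resize(im[130:290,370:530,::-1],None,fx=3.7,fy=3.7))
E
```

```text
t: 8.3
tool_pos: [0.4617, -0.3367, 0.2]
tool_rot: [2.123, 0.196, -2.13]
contact_force: [1.2, -3.7, -13.0]
opening: 0.0131
t: 8.72
tool_pos: [0.4632, -0.3351, 0.1645]
tool_rot: [2.127, 0.195, -2.122]
contact_force: [0.2, -0.6, -3.9]
opening: 0.0132
t: 8.88
tool_pos: [0.462, -0.3345, 0.1631]
tool_rot: [2.125, 0.197, -2.127]
contact_force: [0.7, 0.3, -3.5]
opening: 0.0135
[ 0.46195182 -0.33453163  0.16310244] [ 0.74304676  0.31475609 -3.46212264]
```

View pics/s7.png

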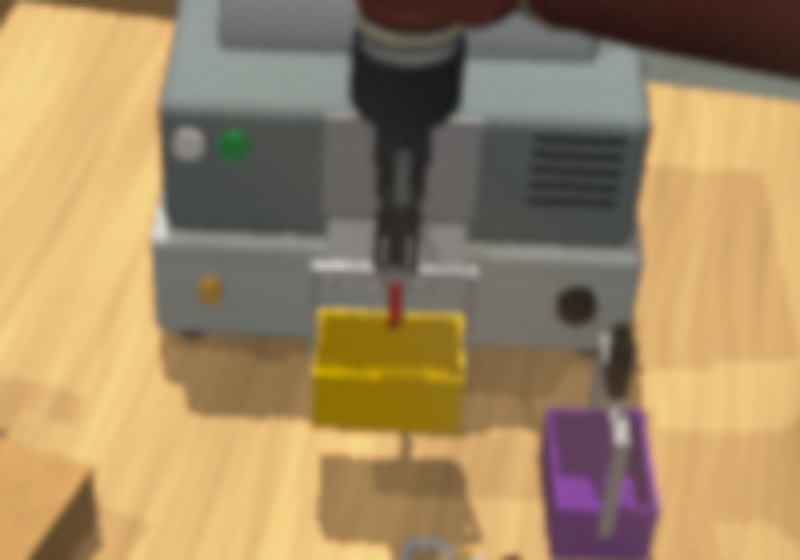

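View pics/t7.png

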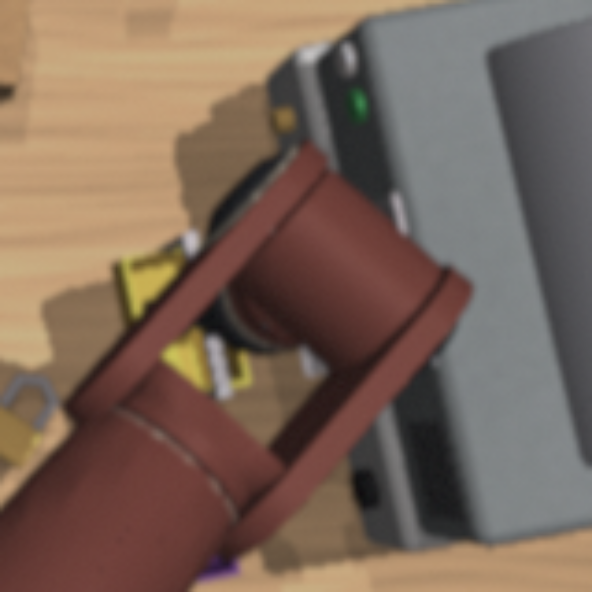

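The hook rod and tip project through the window in front of the bar, centred. Lower to contact.

```bash
python3 -m crank '[[[0,0,-0.004,0],[0,0,-0.008,0],[0,0,-0.012,0],[0,0,-0.012,0],[0,0,-0.012,0]]]'
python3 -m crank '[[[0,0,-0.001,0],[0,0,-0.002,0],[0,0,-0.002,0],[0,0,-0.002,0]]]'
```

```text
t: 9.4
tool_pos: [0.4617, -0.3357, 0.1509]
tool_rot: [2.126, 0.195, -2.127]
contact_force: [0.4, -0.4, -3.1]
opening: 0.0133
t: 9.73
tool_pos: [0.4619, -0.336, 0.1495]
tool_rot: [2.126, 0.194, -2.126]
contact_force: [-0.1, 0.3, -4.1]
opening: 0.0136
```

```bash
python3 -m crank '[[[0,0,-0.001,0],[0,0,-0.002,0],[0,0,-0.002,0],[0,0,-0.002,0]]]'
python3 -m crank '[[[0,0,-0.001,0],[0,0,-0.002,0],[0,0,-0.002,0],[0,0,-0.002,0]]]'
```

```text
t: 10.07
tool_pos: [0.4622, -0.3362, 0.149]
tool_rot: [2.126, 0.193, -2.125]
contact_force: [-3.5, 3.0, 5.7]
opening: 0.0137
t: 10.4
tool_pos: [0.4623, -0.3362, 0.1489]
tool_rot: [2.126, 0.193, -2.125]
contact_force: [-4.8, 5.1, 12.3]
opening: 0.0129
```

Contact at 0.149, as predicted. Ease up and release.

```bash
python3 -m crank '[[[0,0,0.001,0],[0,0,0.002,0],[0,0,0.002,0]]]'
python3 -m crank '[[[0,0,0,0],[0,0,0,0],[0,0,0,0],[0,0,0,0],[0,0,0,0]]]' 0.55
python3 -m crank '[[[0,0,0,0],[0,0,0,0],[0,0,0,0],[0,0,0,0],[0,0,0,0]]]'
python3 - <<'E'
from h import *
im,d=get_image('side');cv2.imwrite('pics/s8.png',cv2.resize(im[50:190,250:450,::-1],None,fx=4,fy=4))
E
```

```text
t: 10.65
tool_pos: [0.4622, -0.3362, 0.149]
tool_rot: [2.126, 0.193, -2.125]
contact_force: [-2.9, 3.4, 7.3]
opening: 0.0137
t: 11.07
tool_pos: [0.4619, -0.336, 0.1471]
tool_rot: [2.126, 0.194, -2.126]
contact_force: [0.0, 0.1, -0.7]
opening: 0.0471
t: 11.48
tool_pos: [0.4619, -0.336, 0.1475]
tool_rot: [2.126, 0.194, -2.126]
contact_force: [-0.1, 0.9, 1.0]
opening: 0.0468
```

View pics/s8.png

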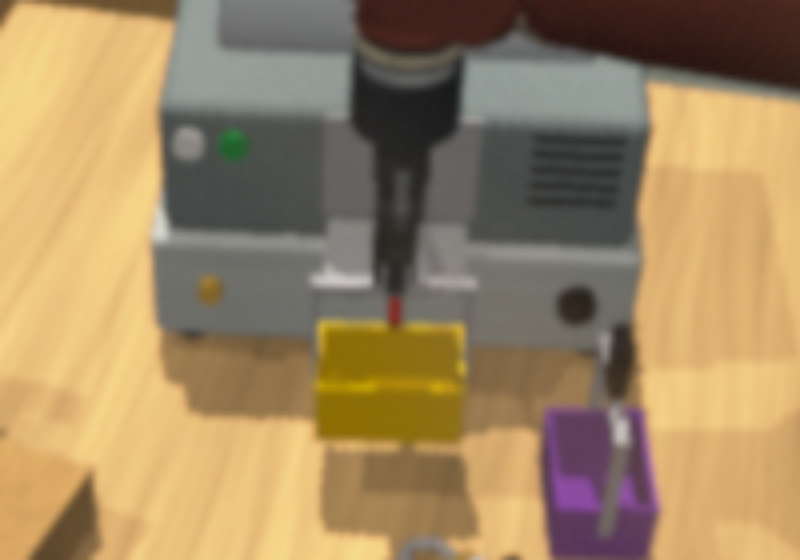

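The pail hangs free and level on the hook. Withdraw straight up.

```bash
python3 -m crank '[[[0,0,0.01,0],[0,0,0.025,0],[0,0,0.045,0],[0,0,0.07,0],[0,0,0.1,0]]]'
python3 -m crank '[[[0,0,0.03,0],[0,0.01,0.05,0],[0,0.04,0.06,0],[0,0.08,0.06,0],[0,0.12,0.06,0]]]'
python3 -m crank '[[[0,0.04,0,0],[0,0.08,0,0],[0,0.12,0,0],[0,0.16,0,0],[0,0.2,0,0]]]' 0
python3 - <<'E'
from h import *
im,d=get_image('side');cv2.imwrite('pics/s9.png',cv2.resize(im[50:190,250:450,::-1],None,fx=4,fy=4))
D=cloud('side',d);x=D[:,:].reshape(-1,3);x=x[(x[:,2]>.165)&(x[:,2]<.235)&(x[:,0]>.36)&(x[:,0]<.55)&(x[:,1]<-.29)&(x[:,1]>-.38)]
t=x[x[:,2]>.195];b=x[(x[:,2]<.19)];print(len(t),t.mean(0),t.min(0),t.max(0));print(b.mean(0),b.min(0),b.max(0))
E
```

```text
t: 11.95
tool_pos: [0.4613, -0.3353, 0.2477]
tool_rot: [2.125, 0.196, -2.129]
contact_force: [-0.1, -0.4, -0.0]
opening: 0.0472
t: 12.37
tool_pos: [0.4621, -0.2155, 0.3099]
tool_rot: [2.129, 0.19, -2.123]
contact_force: [0.6, 0.4, -0.1]
opening: 0.0472
t: 12.78
tool_pos: [0.4615, -0.0142, 0.3087]
tool_rot: [2.128, 0.193, -2.124]
contact_force: [0.8, 0.3, 0.1]
opening: 0.0002
131 [ 0.46317373 -0.33207844  0.21551849] [ 0.44781231 -0.34614969  0.1955672 ] [ 0.47889231 -0.32531868  0.23118793]
[ 0.45349185 -0.33225628  0.17739508] [ 0.40360352 -0.34995006  0.16546665] [ 0.50566267 -0.29188031  0.18998639]
```

View pics/s9.png

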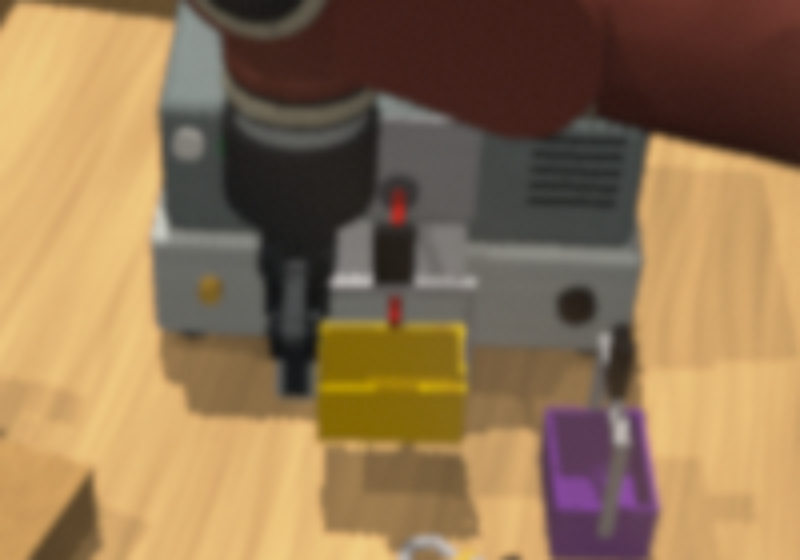

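The pail hangs upright, tab at (0.463,-0.332). Now over to the run handle at hover height.

```bash
python3 -m crank '[[[0,0.04,0,0],[0,0.08,0,0],[0,0.12,0,0],[0,0.16,0,0],[0,0.2,0,0]]]'
python3 -m crank '[[[0.005,0.04,0,0],[0.01,0.08,0,0],[0.015,0.11,0,0],[0.016,0.14,0,0],[0.016,0.15,0,0]]]'
python3 -m crank '[[[0,0,-0.02,0],[0,0,-0.05,0],[0,0,-0.08,0],[0,0,-0.1,0],[0,0,-0.1,0]]]'
python3 - <<'E'
from h import *
o=get_obs();M=R.from_rotvec(o['tool_rot']).as_matrix();print(o['tool_pos'],np.degrees(np.arctan2(M[1,1],M[0,1])))
cm=camera_model('wrist');im,d=get_image('wrist');cv2.imwrite('pics/w10.png',im[:,:,::-1])
im2,d2=get_image('side');cv2.imwrite('pics/s10.png',cv2.resize(im2[240:400,150:350,::-1],None,fx=3.7,fy=3.7))
for nm,I,C in(('wrist',im,cloud('wrist',d,cm)),('side',im2,cloud('side',d2))):
    x=C.reshape(-1,3);m=(I.max(2)<60).ravel()&(x[:,2]>.1)&(x[:,2]<.16)&(abs(x[:,0]-.49)<.07)&(abs(x[:,1]-.34)<.05);x=x[m]
    if len(x)<20: print(nm,len(x));continue
    c=cv2.fitLine(x[:,:2].astype(np.float32),cv2.DIST_HUBER,0,.01,.01).ravel();s=(x[:,:2]-c[2:])@c[:2]
    print(nm,len(x),c,np.degrees(np.arctan2(c[1],c[0])),cv2.minAreaRect((x[:,:2]*1000).astype(np.float32)),np.polyfit(s,x[:,2],1),s.min(),s.max())
E
```

```text
t: 13.25
tool_pos: [0.4617, 0.1858, 0.3087]
tool_rot: [2.128, 0.194, -2.124]
contact_force: [0.7, -0.1, -1.3]
opening: 0.0002
t: 13.67
tool_pos: [0.4776, 0.3372, 0.3077]
tool_rot: [2.124, 0.199, -2.125]
contact_force: [0.4, -0.2, -0.4]
opening: -0.0004
t: 14.08
tool_pos: [0.4753, 0.3319, 0.202]
tool_rot: [2.115, 0.189, -2.134]
contact_force: [-0.3, 1.1, -1.3]
opening: 0.0003
[0.47533567 0.33186918 0.20195092] -79.58315043567231
wrist 3074 [ 0.98154956 -0.19120777  0.49453747  0.34341437] -11.023275 ((493.8369445800781, 343.1839294433594), (31.42649269104004, 76.46497344970703), 79.3091049194336) [-0.30373804  0.13617077] -0.03891697297420618 0.03760537794213975
side 391 [ 0.96732473 -0.25354072  0.4938024   0.34730497] -14.687133 ((491.3311462402344, 345.7333679199219), (26.36532211303711, 72.86720275878906), 79.23839569091797) [-0.3071301   0.13568943] -0.03886273718939958 0.03492495474933187
```

View pics/w10.png

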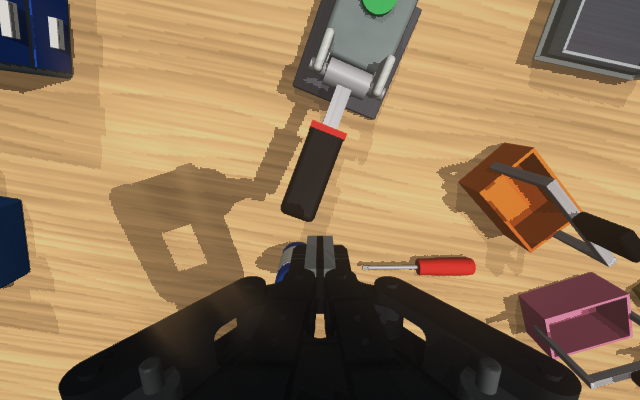

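View pics/s10.png

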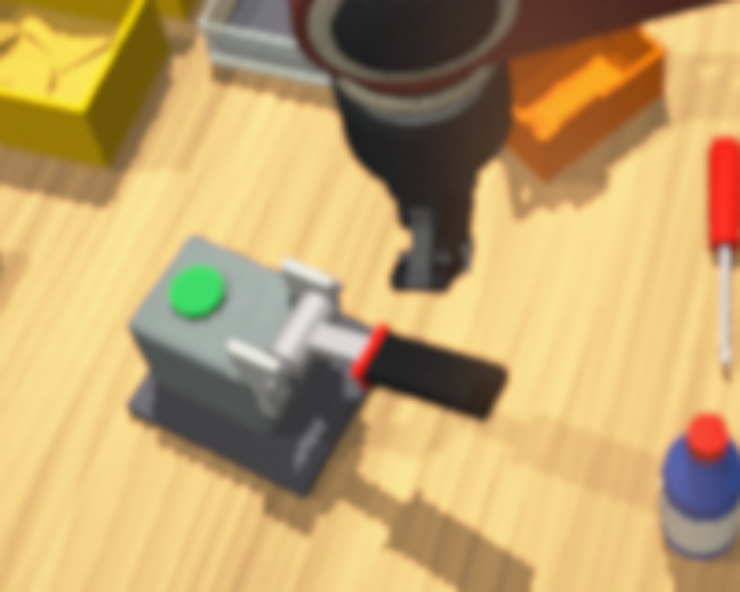

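The grip is at wrist (315,170) and its press point is about (0.478,0.346). The oil bottle is about 12 cm away and below the gripper body. Shift +10 mm in y and descend to just above the handle.

```bash
python3 -m crank '[[[0,0.01,0,0],[0,0.01,-0.03,0],[0,0.01,-0.06,0],[0,0.01,-0.085,0],[0,0.01,-0.095,0]]]'
python3 -m crank '[[[0,0,0,0],[0,0,0,0],[0,0,0,0]]]'
python3 - <<'E'
from h import *
o=get_obs();print(o['tool_pos'],o['contact_force'])
cm=camera_model('wrist');im,d=get_image('wrist');cv2.imwrite('pics/w11.png',im[100:320,200:440,::-1])
C=cloud('wrist',d,cm);x=C[225:300,290:350].reshape(-1,3);Rm=R.from_rotvec(o['tool_rot']).as_matrix();L=(x-o['tool_pos'])@Rm;k=x[(abs(L[:,0])<.1)&(L[:,0]<-.035)&(abs(L[:,1])<.02)];print(np.sort(k[:,2])[:5])
im2,d2=get_image('side');cv2.imwrite('pics/s11.png',cv2.resize(im2[240:400,150:350,::-1],None,fx=3.7,fy=3.7))
E
```

```text
t: 14.6
tool_pos: [0.4773, 0.3442, 0.1109]
tool_rot: [2.124, 0.194, -2.128]
contact_force: [0.7, -0.9, -0.9]
opening: -0.0001
t: 14.85
tool_pos: [0.4797, 0.3452, 0.1157]
tool_rot: [2.132, 0.196, -2.122]
contact_force: [-0.2, -0.2, 0.4]
opening: 0.0002
[0.47973129 0.34515298 0.11570044] [-0.19740605 -0.21761211  0.35122776]
[0.15924089 0.15924841 0.1592839  0.15950011 0.15953675]
```

View pics/s11.png

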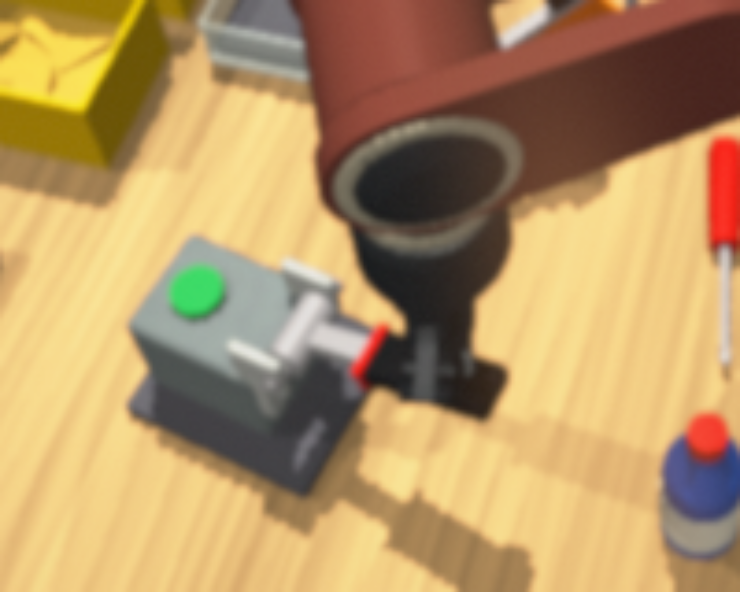

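View pics/w11.png

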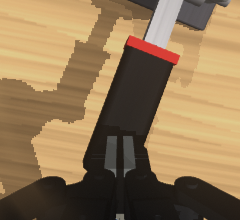

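The tips are over the grip. Press down in steps, watching the force.

```bash
python3 -m crank '[[[0,0,-0.007,0],[0,0,-0.014,0],[0,0,-0.018,0],[0,0,-0.018,0]]]'
python3 -m crank '[[[0,0,-0.003,0],[0,0,-0.006,0],[0,0,-0.008,0],[0,0,-0.008,0],[0,0,-0.008,0]]]'
python3 -m crank '[[[0,0,-0.003,0],[0,0,-0.006,0],[0,0,-0.008,0],[0,0,-0.008,0],[0,0,-0.008,0]]]'
```

```text
t: 15.28
tool_pos: [0.4778, 0.3446, 0.0943]
tool_rot: [2.127, 0.196, -2.127]
contact_force: [-1.0, 2.2, 5.1]
opening: 0.0001
t: 15.7
tool_pos: [0.478, 0.3446, 0.0875]
tool_rot: [2.127, 0.195, -2.126]
contact_force: [-3.2, 1.5, 6.9]
opening: 0.0002
t: 16.12
tool_pos: [0.4776, 0.3448, 0.0797]
tool_rot: [2.126, 0.196, -2.127]
contact_force: [-3.7, 1.0, 9.4]
opening: -0.0001
```

```bash
python3 -m crank '[[[0,0,-0.003,0],[0,0,-0.006,0],[0,0,-0.008,0],[0,0,-0.008,0],[0,0,-0.008,0]]]'
python3 - <<'E'
from h import *
o=get_obs();print(o['tool_pos'],o['contact_force'])
cm=camera_model('wrist');im,d=get_image('wrist');cv2.imwrite('pics/w12.png',im[100:320,200:440,::-1])
im2,d2=get_image('side');cv2.imwrite('pics/s12.png',cv2.resize(im2[240:400,150:350,::-1],None,fx=3.7,fy=3.7))
A=np.array([-.981,.192]);
for nm,I,C in(('wrist',im,cloud('wrist',d,cm)),('side',im2,cloud('side',d2))):
    x=C.reshape(-1,3);h=cv2.cvtColor(I,cv2.COLOR_RGB2HSV).reshape(-1,3)
    L=(x[:,:2]-[.5806,.3264]);s=L@A;t=L@[.192,.981]
    m=(I.max(2)<60).ravel()&(x[:,2]>.085)&(x[:,2]<.15)&(s>.05)&(s<.088)&(abs(t)<.014);y=x[m]
    print(nm,m.sum(),np.polyfit(s[m],x[m,2],1),np.percentile(s[m],[5,95]), np.median(x[m,2]))
    b=np.digitize(s[m],np.arange(.05,.09,.005));print([(i,round(float(np.median(x[m,2][b==i])),4)) for i in np.unique(b)])
E
```

```text
t: 16.53
tool_pos: [0.4773, 0.345, 0.0719]
tool_rot: [2.125, 0.196, -2.128]
contact_force: [-6.3, 0.6, 10.1]
opening: -0.0001
[0.47729829 0.34498225 0.07186022] [-6.2806155   0.615854   10.10142225]
wrist 3293 [0.02300614 0.1087767 ] [0.05632911 0.08626578] 0.11043602728382718
[(np.int64(1), 0.11), (np.int64(2), 0.1101), (np.int64(3), 0.1102), (np.int64(4), 0.1103), (np.int64(5), 0.1105), (np.int64(6), 0.1106), (np.int64(7), 0.1107), (np.int64(8), 0.1108)]
side 121 [0.04311792 0.10670806] [0.06022676 0.08233674] 0.10991454917642596
[(np.int64(2), 0.1079), (np.int64(3), 0.1102), (np.int64(4), 0.1096), (np.int64(5), 0.1099), (np.int64(6), 0.1103), (np.int64(7), 0.1105)]
```

View pics/w12.png

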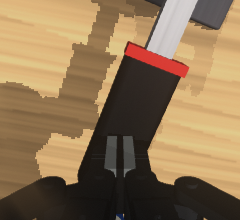

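View pics/s12.png

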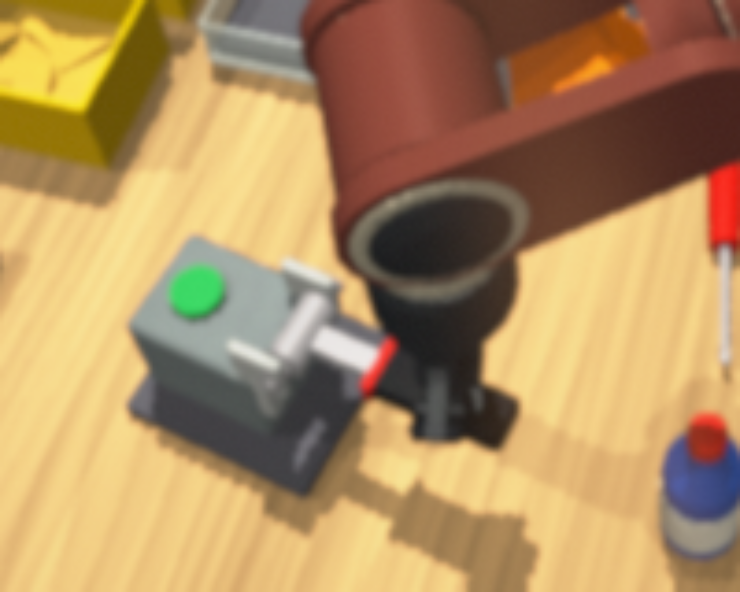

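The grip slope is now 0.023 rad above level, so the handle angle is about 0.28. Another 2 mm, then hold.

```bash
python3 -m crank '[[[0,0,-0.001,0],[0,0,-0.002,0],[0,0,-0.002,0],[0,0,-0.002,0],[0,0,-0.002,0]]]'
python3 -m crank '[[[0,0,0,0],[0,0,0,0],[0,0,0,0],[0,0,0,0],[0,0,0,0]]]'
python3 -m crank '[[[0,0,0,0],[0,0,0,0],[0,0,0,0],[0,0,0,0],[0,0,0,0]]]'
python3 -m crank '[[[0,0,0,0],[0,0,0,0],[0,0,0,0],[0,0,0,0],[0,0,0,0]]]'
python3 - <<'E'
from h import *
cm=camera_model('wrist');im,d=get_image('wrist')
A=np.array([-.981,.192])
x=cloud('wrist',d,cm).reshape(-1,3);L=(x[:,:2]-[.5806,.3264]);s=L@A;t=L@[.192,.981]
m=(im.max(2)<60).ravel()&(x[:,2]>.085)&(x[:,2]<.15)&(s>.05)&(s<.088)&(abs(t)<.014)
print(m.sum(),np.polyfit(s[m],x[m,2],1))
im2,d2=get_image('side');cv2.imwrite('pics/s13.png',im2[:,:,::-1])
im2,d2=get_image('top');cv2.imwrite('pics/t13.png',im2[:,:,::-1])
print(get_obs()['contact_force'],get_obs()['tool_pos'],get_obs()['t'])
E
```

```text
t: 17.05
tool_pos: [0.4772, 0.345, 0.07]
tool_rot: [2.125, 0.196, -2.128]
contact_force: [-5.8, 0.8, 10.5]
opening: -0.0001
t: 17.47
tool_pos: [0.4772, 0.345, 0.07]
tool_rot: [2.125, 0.196, -2.128]
contact_force: [-6.8, 1.9, 10.3]
opening: -0.0002
t: 17.88
tool_pos: [0.4772, 0.345, 0.07]
tool_rot: [2.125, 0.196, -2.128]
contact_force: [-5.4, 0.5, 10.2]
opening: -0.0002
t: 18.3
tool_pos: [0.4772, 0.345, 0.07]
tool_rot: [2.125, 0.196, -2.128]
contact_force: [-6.5, 1.6, 9.8]
opening: -0.0004
3280 [0.00545143 0.10883492]
[-6.25600875  1.41198364 10.56302633] [0.47718357 0.34498934 0.07002991] 18.45
```

View pics/s13.png

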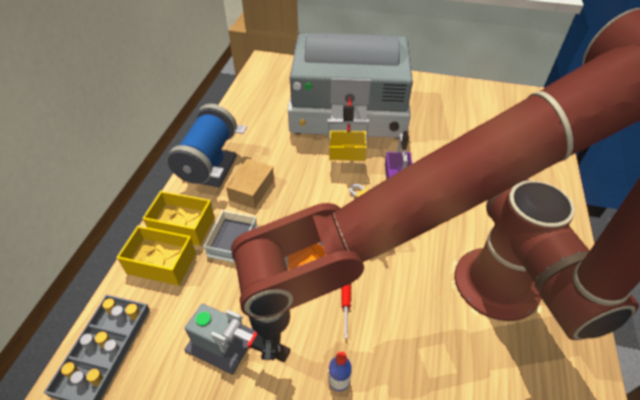

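View pics/t13.png

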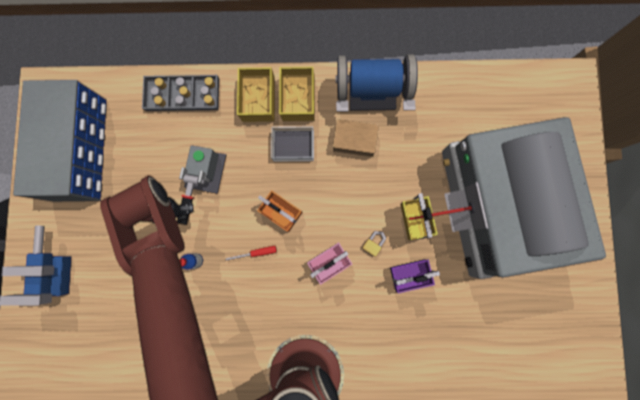

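The pail hangs on the hook (side (348,145), top (418,218)). The handle is level (slope 0.005, about 10 N) and has been held for over 1 s. The bystanders are where they were. Handing in.

```bash
python3 -c "
from station import *
print(finish_job())"
```

```text
the job is handed in; nothing more can be done
None
```

The yellow pail hangs by its bar on the red hook, let go and upright. The job was handed in at about 18.5 s, with the arm still holding the run handle level.

**Last checks:**
- **Pail:** the grip tab measured at (0.463, -0.332), about 3 mm from my measured hook seat (0.462, -0.3345). It looked level in the side view.
- **Handle:** the grip slope was about 0.005 rad from level, so the handle angle is about 0.295 rad. The upward force was about 10 N, held for more than 1 s before handing in.
- **Bystanders:** in the last top and side views they all stood where they started, judged by eye. The arm did not touch them.

**What disagreed:** my first grasp closed on nothing. The real fingertips end about 42 mm short of the reported TCP, which the wrist depth and side view both showed. I added 42 mm to every later height, and the second grasp, the seat contact and the handle contact all came where expected.

The wrist also shows a steady sideways force of about 6 N in -x while pressing, probably friction on the grip. I left it.

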